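# Put the brake-job parts back in their nests

### The job

Tidy up after the brake job: put the brake pad, the two impact sockets and the jack pad each into the black nest whose pocket matches its shape and size, right down flat on the pocket's floor, with the sockets standing upright. Leave the grease tin that stands among them where it is.

Things in the scene. Friction and masses are not known exactly. Their poses are not given: they have to be found in the camera images.
- brake_pad: Disc-brake pad lying flat, an oblong slab 108 mm long (its x), 46 mm wide (its y) and 20 mm thick: a 7 mm steel backing plate below, and on it two dark grey friction blocks as wide as the plate, with a narrow slot between them at mid-length. About 0.3 kg. Origin: centre of the underside; z up. It belongs in the oblong nest, either way round.
- big_socket: The wide, dark steel impact socket, a cylinder standing upright, 50 mm in diameter and 60 mm tall. About 0.45 kg. Origin: centre of the underside; z up. It belongs in the large round nest.
- small_socket: The slim, deep, dark steel impact socket, a cylinder standing upright, 28 mm in diameter and 80 mm tall. About 0.22 kg. Origin: centre of the underside; z up. It belongs in the small round nest.
- jack_pad: Black rubber jack pad, a square block 56 by 56 mm (x, y) and 36 mm tall, with a groove 16 mm wide and 6 mm deep along its x across the middle of its top. About 0.15 kg. Origin: centre of the underside; z up. It belongs in the square nest, any of the four ways round.
- oblong_nest: Nest for the brake pad: tray 142 by 80 mm with an oblong pocket 124 mm (x) by 62 mm (y). It is a flat black plastic tray fixed to the bench, 9 mm high, with a 6 mm deep pocket whose floor is pale and lies 3 mm above the bench. Origin: centre of the tray's underside, straight below the pocket's centre; z up, x along the pocket.
- big_round_nest: Nest for the wide socket: tray 90 by 90 mm with a round pocket 66 mm in diameter. It is a flat black plastic tray fixed to the bench, 9 mm high, with a 6 mm deep pocket whose floor is pale and lies 3 mm above the bench. Origin: centre of the tray's underside, straight below the pocket's centre; z up.
- small_round_nest: Nest for the slim socket: tray 90 by 90 mm with a round pocket 44 mm in diameter. It is a flat black plastic tray fixed to the bench, 9 mm high, with a 6 mm deep pocket whose floor is pale and lies 3 mm above the bench. Origin: centre of the tray's underside, straight below the pocket's centre; z up.
- square_nest: Nest for the jack pad: tray 90 by 90 mm with a square pocket 72 by 72 mm. It is a flat black plastic tray fixed to the bench, 9 mm high, with a 6 mm deep pocket whose floor is pale and lies 3 mm above the bench. Origin: centre of the tray's underside, straight below the pocket's centre; z up, x and y along the pocket's sides.
- grease_tin: Bystander, to be left alone: a loose round tin with a steel lid and a blue band, 72 mm in diameter and 58 mm tall, somewhere among the parts. Origin: centre of the underside; z up.
There are look-alikes about, which are no part of the job. What is shaped like the oblong_nest but purple or red is not meant. There is more than one size of the brake_pad; the one meant has the size given above.

How it is judged:
By the outcome, as a careful person would: the job done as asked, in the order asked, and still so for the second after the job is handed in, with the robot touching nothing.
It also fails if it takes over 112 s, if anything falls off the work surface, if the arm or the gripper's body presses on something with over 40 N, if the wrist force passes 120 N, or if a joint passes its speed limit or range.

### The arm

A 6-joint arm with a two-finger parallel gripper is mounted at the origin on the work surface. World frame = base frame: x ahead of the robot, y to its left, z up, the work surface at z = 0. Lengths are in m, angles in rad, forces in N, time in s.
With the tool pointing down it reaches from about 0.35 to 0.875 m from the base axis. Payload 15.5 kg.
Tool frame: the origin (TCP) lies at the very end of the fingers, on their centre line; the grasp point (between the pads) lies 19 mm behind it; z points along the fingers, y is the direction in which the jaws open and shut (so a half turn about z gives the same grasp; the last joint's range is limited). The gripper opens to 85 mm and grips with 20 to 120 N. Pads are 22 mm wide; open, the fingers measure 114 mm over their backs; the gripper's body (76 mm by 85 mm) begins 54 mm behind the grasp point. The pads swing forward as they close: fully open they stand 13 mm farther back than shut.
Start: joints at [-1.212, 0.494, 1.345, -0, 1.302, -0.096], TCP at [0.274, -0.562, 0.231] pointing down, gripper open.
Joint ranges: [-2.91, 2.91], [-0.82, 2.16], [0.22, 2.67], [-1.22, 4.37], [0.12, 2.79], [-3.08, 3.08]. Speed limits (rad/s): [1.89, 1.89, 2.57, 3.01, 3.01, 3.01].

### API

Orientations are given as a rotation vector (axis times angle).
In Python, from workcell import robot gives the robot as it stands. The module is installed in compiled form; this text tells all that it offers.
- The arm moves only by the tool arm_command, never from a script. Its arguments are lists of equal length, an entry for each row: "travel": the shift along the tool's x, y, z in cm, a list of three; "turn": the turn, a rotation vector about the tool's x, y, z in degrees, a list of three; "jaw": the opening, from -1 (shut) to 1 (fully open), so that 0 is half open. A call has 1 to 12 rows; each row shifts and turns the commanded pose from where the row before left it, along the tool's axes as they then stand; what a row does not reach is not made up. A row lasts 1/10 s, in which the tool goes at most 50 mm and 8.59 degrees, less where a joint would pass 70% of its speed; a pose out of reach is approached as far as the arm can. A call with a gripper value outside its range is refused whole. The fingers move at their own pace and stop on an object; "squeeze" is the grip in N (left out, the last holds). Time passes only in rows, so rows that do not move let the fingers close. It gives the time, the measured TCP pose, the force and the opening at its end, in the units of the state.
- robot.sense(): the state, without advancing time (a new reading comes with each control period).
- robot.grab_frame(name): name is "side" or "top" or "wrist"; returns the picture (384x512x3 uint8, blue, green, red); there is no depth.
- robot.calibration(name): a dict with "fx", "fy", "cx", "cy" (pixels), "k1" (the pictures are not rectified: a ray, as slopes to the right and down, at radius r is drawn at 1 + k1 r^2 times it, then the intrinsics apply), "extrinsics" (4x4, takes a point from world to camera coordinates). Camera axes: x right, y up, looking along -z (the intrinsics and any distortion apply to the point x, -y, -z); pixel columns grow to the right and rows downward; lengths in m; the calibration is good to about 2 mm. A picture is of the moment at which its call begins: read the wrist's pose just before it. calibration takes no time and is no camera call; for the wrist camera it gives the pose at the moment of the call.
- robot.close_job(): hands the job in, once; it reports no verdict.
Trained networks look in the newest picture that a camera, given by its name, has taken for a name from the list of things; names that differ only in an ending like _2 or _b are one class to them, and where a whole thing is asked for, a point or a joint stands for the part that bears it (a point fixed in the world has none). Each returns a list of dicts, best first, with "p" (0 to 1); they miss things now and then, are a little off and sometimes report something else, mostly with a low value. They report only what shows in the picture. A call takes as long as a camera call. They do not tell look-alikes from the thing itself.
- robot.boxes_of(camera, label): "centre" ([x, y, z] in m, in world coordinates, good to about 4 mm: the middle of the surface that is visible of it).
- robot.regions_of(camera, label): "pixels" (384x512 bool, what is visible of it).
- robot.pinpoint(camera, label): "centre" ([x, y, z] in m, in world coordinates, good to about 4 mm: a listed point, or the origin of a listed thing).
The state is a dict: "t": time; "q": joint angles; "qd": joint speeds; "effort": joint torques, N m; "eef_pos": TCP position; "tool_rot": TCP orientation; "contact_force": force on the tool from outside, world axes, zero at the start; "moment": the same for the moment, N m; "grip_width": finger opening in m.
Only numpy, scipy, OpenCV 4.12 (cv2) and the standard library are available. Lean on these libraries where they do the work, as an engineer would, in place of code of your own. Each camera call takes 0.05 s, during which the arm holds its last target. There are 200 camera calls.

## Working session

There is one attempt and no reset: what is moved stays moved. The work goes in short steps, Python scripts to look and compute and a tool call to move; the robot and the scene stay as the last step left them, time stands still between calls to the robot, and variables do not carry over. Pictures are saved under pics/ and viewed, about 12 in all and at most 16, crops included, and the job is handed in when it is done.

Besides the shell and the picture viewer there is one more tool, called after "Emit:" as name(argument=value, ...), one argument or row to a line, values as JSON. arm_command: Moves the arm, as the interface text tells. Its arguments: {"type":"object","properties":{"travel":{"type":"array","items":{"type":"array","items":{"type":"number"}}},"turn":{"type":"array","items":{"type":"array","items":{"type":"number"}}},"jaw":{"type":"array","items":{"type":"number"}},"squeeze":{"type":"number"}},"required":["travel","turn","jaw"]}

```bash
mkdir -p pics; cat > h.py <<'E'
import numpy as np, cv2
from workcell import robot
def snap(n,f,crop=None,s=1):
    im=np.array(robot.grab_frame(n)); 
    o=im if crop is None else im[crop[1]:crop[3],crop[0]:crop[2]]
    cv2.imwrite('pics/'+f,cv2.resize(o,None,fx=s,fy=s,interpolation=cv2.INTER_CUBIC)); return im
def ray(cal,uv,z):
    K=np.array([[cal['fx'],0,cal['cx']],[0,cal['fy'],cal['cy']],[0,0,1.]])
    p=cv2.undistortPoints(np.array(uv,float).reshape(-1,1,2),K,np.array([cal['k1'],0,0,0.]))[:,0]
    # drawn = slope*(1+k1 r^2): same as OpenCV model
    E=np.array(cal['extrinsics']);R=E[:3,:3];t=E[:3,3]
    d=np.c_[p[:,0],-p[:,1],-np.ones(len(p))]@R; c=-R.T@t
    return c+d*((z-c[2])/d[:,2])[:,None]
def proj(cal,P):
    E=np.array(cal['extrinsics']);q=np.array(P).reshape(-1,3)@E[:3,:3].T+E[:3,3]
    a=q[:,0]/-q[:,2];b=-q[:,1]/-q[:,2];r=1+cal['k1']*(a*a+b*b)
    return np.c_[a*r*cal['fx']+cal['cx'],b*r*cal['fy']+cal['cy']]
E
python3 - <<'E'
from h import *
snap('top','top1.png',s=1.5)
s=robot.sense();print({k:np.round(s[k],3) for k in s})
c=robot.calibration('top');print(c)
for l in 'brake_pad big_socket small_socket jack_pad oblong_nest big_round_nest small_round_nest square_nest grease_tin'.split():
    for d in robot.pinpoint('top',l): print(l,round(d['p'],2),np.round(d['centre'],3),proj(c,d['centre']).round()[0])
E
```

```text
{'t': np.float64(0.05), 'q': array([-1.213,  0.494,  1.346, -0.   ,  1.302, -0.096]), 'qd': array([ 0.   , -0.001, -0.002, -0.001, -0.001,  0.   ]), 'effort': array([ 5.0000e-03, -8.8443e+01, -3.8499e+01,  0.0000e+00,  5.0000e-03,
       -0.0000e+00]), 'eef_pos': array([ 0.274, -0.561,  0.231]), 'tool_rot': array([-3.06 , -0.706,  0.   ]), 'contact_force': array([-0.534, -0.745,  0.5  ]), 'moment': array([-0.05 ,  0.033,  0.058]), 'grip_width': np.float64(0.085)}
{'fx': 465.9671225391483, 'fy': 465.9671225391483, 'cx': 252.94142645664473, 'cy': 207.02729637092386, 'k1': -0.13001690158133042, 'extrinsics': array([[-0.00329252, -0.9996061 , -0.02787125, -0.04510513],
       [ 0.9958237 , -0.00582046,  0.0911114 , -0.47251985],
       [-0.09123773, -0.02745487,  0.9954506 , -1.27854011],
       [ 0.        ,  0.        ,  0.        ,  1.        ]])}
brake_pad 0.85 [ 0.638  0.114 -0.   ] [197. 151.]
brake_pad 0.63 [0.309 0.246 0.002] [150. 266.]
brake_pad 0.51 [ 0.345 -0.035  0.   ] [249. 253.]
big_socket 0.58 [ 0.637  0.28  -0.002] [141. 152.]
small_socket 0.67 [ 0.446 -0.011  0.003] [240. 217.]
jack_pad 0.97 [ 0.445  0.187 -0.002] [171. 218.]
jack_pad 0.7 [0.452 0.369 0.   ] [109. 215.]
oblong_nest 0.95 [ 0.328 -0.503 -0.002] [414. 258.]
oblong_nest 0.68 [ 0.449 -0.012  0.   ] [241. 216.]
oblong_nest 0.67 [ 0.637 -0.271 -0.001] [331. 150.]
big_round_nest 0.62 [ 0.631 -0.092 -0.005] [269. 153.]
small_round_nest 0.83 [ 0.448 -0.349  0.002] [360. 215.]
square_nest 0.92 [ 0.454 -0.181 -0.   ] [300. 214.]
grease_tin 0.56 [0.45  0.369 0.001] [109. 216.]
```

View pics/top1.png

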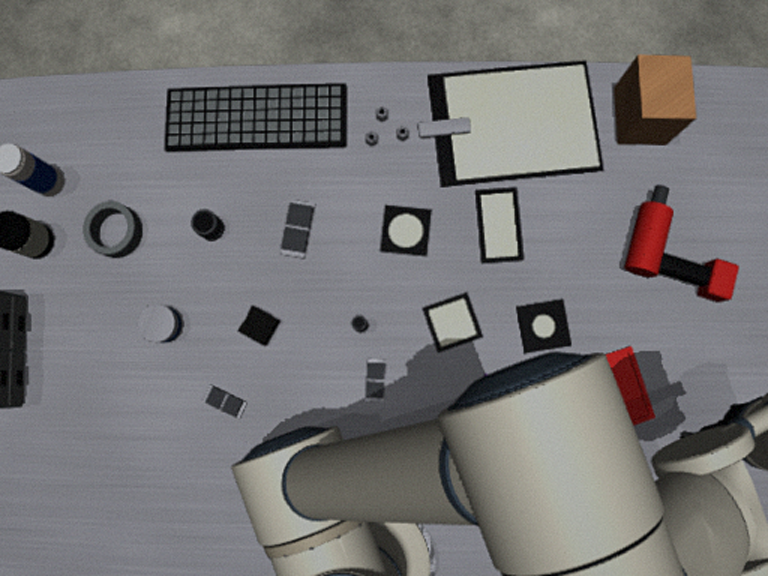

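The top view shows these pieces, in displayed pixels (divide by 1.5 for raw):
- **Brake-pad candidates:** (298,230), (226,400) and (375,380). The one at (298,230) looks the largest.
- **Oblong nest candidates:** black at (500,225) and red at (630,385).
- **Sockets:** big at (207,224), small at (360,323). The grey ring at (112,230) is neither.
- **Jack pad:** (259,325). The tin is at (162,323).
- **Other nests:** big round (406,230), small round (543,325), square (452,322).

Next I'll measure them precisely.

```bash
python3 - <<'E'
from h import *
im=snap('top','crop1.png',(90,110,400,290),2.5)
c=robot.calibration('top')
H=dict(brake_pad=.02,big_socket=.06,small_socket=.08,jack_pad=.036,oblong_nest=.009,big_round_nest=.009,small_round_nest=.009,square_nest=.009,grease_tin=.058)
for l,h in H.items():
    for d in robot.regions_of('top',l):
        m=d['pixels'].astype(np.uint8); cs=max(cv2.findContours(m,0,1)[0],key=cv2.contourArea)
        if len(cs)<5: continue
        w=ray(c,cs.reshape(-1,2),h)[:,:2]
        (x,y),(a,b),th=cv2.minAreaRect((w*1000).astype(np.float32))
        print(l,round(d['p'],2),'ctr',round(x),round(y),'size',round(a),round(b),'ang',round(th,1),'px',cs.reshape(-1,2).mean(0).round())
E
```

```text
brake_pad 0.72 ctr 343 -36 size 35 76 ang 86.3 px [249. 254.]
brake_pad 0.57 ctr 304 243 size 74 34 ang 64.4 px [150. 267.]
brake_pad 0.55 ctr 630 109 size 51 110 ang 80.8 px [198. 152.]
big_socket 0.64 ctr 632 272 size 66 49 ang 45.2 px [138. 149.]
jack_pad 0.69 ctr 445 174 size 63 55 ang 60.6 px [173. 217.]
oblong_nest 0.92 ctr 639 -274 size 151 85 ang 1.9 px [333. 149.]
oblong_nest 0.88 ctr 330 -518 size 145 52 ang 19.0 px [420. 256.]
big_round_nest 0.82 ctr 628 -96 size 89 91 ang 86.0 px [270. 153.]
big_round_nest 0.35 ctr 444 -354 size 89 92 ang 9.5 px [362. 217.]
small_round_nest 0.84 ctr 443 -354 size 88 91 ang 9.5 px [362. 217.]
square_nest 0.69 ctr 451 -181 size 90 97 ang 20.8 px [301. 215.]
grease_tin 0.66 ctr 449 357 size 84 67 ang 89.9 px [106. 216.]
```

View pics/crop1.png

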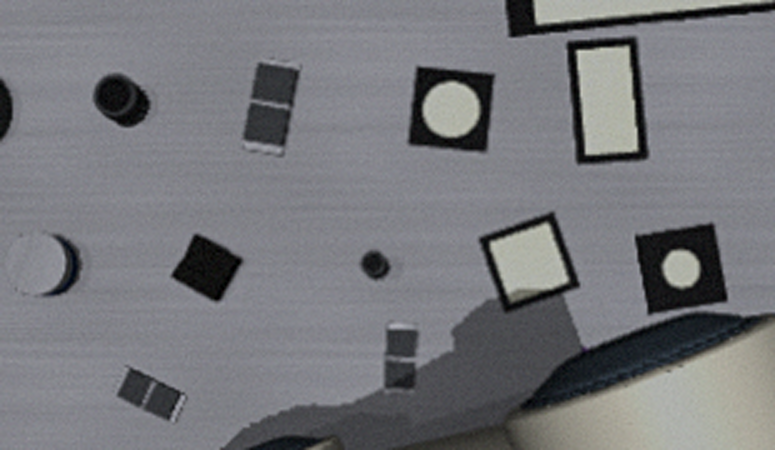

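Candidates, in raw pixels: pad (198,152), about 110×51 mm as measured, against the 75 mm look-alikes at (150,267) and (249,254). I choose (198,152), and the black nest at (333,150) over the red one at (420,256). The crop confirms both choices. Next I move over the pad.

```bash
cat >> h.py <<'E'
from scipy.spatial.transform import Rotation as Ro
def go(x,y,z,yaw=None):
    s=robot.sense();R=Ro.from_rotvec(s['tool_rot']).as_matrix()
    d=R.T@(np.array([x,y,z])-s['eef_pos'])*100
    ps=np.degrees(np.arctan2(R[1,0],R[0,0]))
    t=0 if yaw is None else (ps-yaw+90)%180-90
    print('t',round(float(s['t']),1),'pos',np.round(s['eef_pos'],4),'yaw',round(ps,1),'tilt',np.round(np.degrees(np.arccos(-R[2,2])),2),'F',np.round(s['contact_force'],1),'w',round(float(s['grip_width']),4),'q6',round(float(s['q'][5]),2))
    print(' shift cm',np.round(d,2),'turn z deg',round(t,1))
E
python3 -c "
from h import *
go(.60,.11,.30,-10)"
```

```text
t 1.0 pos [ 0.274  -0.5617  0.2313] yaw 26.0 tilt 0.0 F [ 0.7 -0.1 -0.1] w 0.0852 q6 -0.1
 shift cm [ 58.75 -46.08  -6.87] turn z deg 36.0
```

Emit:
arm_command(
  travel=[
    [0,0,-4],
    [0,0,-3],
    [3.6,-2.8,0],
    [3.6,-2.8,0],
    [3.6,-2.8,0],
    [3.6,-2.8,0],
    [3.6,-2.8,0],
    [3.6,-2.8,0],
    [3.6,-2.8,0],
    [3.6,-2.8,0],
    [3.6,-2.8,0],
    [3.6,-2.8,0],
  ],
  turn=[
    [0,0,0],
    [0,0,0],
    [0,0,0],
    [0,0,0],
    [0,0,0],
    [0,0,0],
    [0,0,0],
    [0,0,0],
    [0,0,0],
    [0,0,0],
    [0,0,0],
    [0,0,0],
  ],
  jaw=[1,1,1,1,1,1,1,1,1,1,1,1],
)

```text
t: 2.2
eef_pos: [0.4753, -0.1505, 0.3015]
tool_rot: [3.061, 0.706, 0.001]
contact_force: [1.1, -1.0, -0.6]
grip_width: 0.0856
```

Emit:
arm_command(
  travel=[
    [3.6,-2.8,0],
    [3.6,-2.8,0],
    [3.6,-2.8,0],
    [3.6,-2.8,0],
    [3.6,-2.8,0],
    [2.5,-2.0,0],
    [0,0,0],
    [0,0,0],
    [0,0,0],
    [0,0,0],
    [0,0,0],
    [0,0,0],
  ],
  turn=[
    [0,0,0],
    [0,0,0],
    [0,0,0],
    [0,0,0],
    [0,0,0],
    [0,0,0],
    [0,0,8],
    [0,0,8],
    [0,0,8],
    [0,0,8],
    [0,0,4],
    [0,0,0],
  ],
  jaw=[1,1,1,1,1,1,1,1,1,1,1,1],
)

```text
t: 3.4
eef_pos: [0.5889, 0.0814, 0.3013]
tool_rot: [-3.129, 0.276, -0.0]
contact_force: [0.4, 0.2, -0.2]
grip_width: 0.0852
```

```bash
python3 - <<'E'
from h import *
go(.60,.11,.30,-10)
w=snap('wrist','w1.png');c=robot.calibration('wrist')
for l in ['brake_pad']:
    for d in robot.pinpoint('wrist',l): print(l,round(d['p'],2),np.round(d['centre'],3),proj(c,d['centre']).round()[0])
t=snap('top','top2.png',s=1.5)
a=cv2.imread('pics/w1.png');b=cv2.resize(t,None,fx=1,fy=1);cv2.imwrite('pics/both.png',cv2.resize(np.hstack([a,b]),None,fx=.78,fy=.78))
# own segmentation in top: nest floors bright, parts dark
ct=robot.calibration('top')
g=cv2.cvtColor(t,6)
for n,(u,v),r,z in [('oblong',(333,150),35,.005),('bigr',(271,153),20,.005),('smallr',(362,217),13,.005),('square',(301,215),26,.005)]:
    sub=np.zeros_like(g);cv2.circle(sub,(u,v),r,255,-1)
    m=((g>170)&(sub>0)).astype(np.uint8)
    cs=max(cv2.findContours(m,0,1)[0],key=cv2.contourArea)
    W=ray(ct,cs.reshape(-1,2),z)[:,:2]*1000
    print(n,[np.round(q,1) for q in cv2.minAreaRect(W.astype(np.float32))])
E
```

```text
t 3.4 pos [0.5889 0.0814 0.3013] yaw -10.1 tilt 0.0 F [ 0.4  0.2 -0.2] w 0.0852 q6 1.78
 shift cm [ 0.59 -3.01  0.13] turn z deg -0.1
brake_pad 0.81 [ 0.344 -0.038 -0.004] [355. 285.]
brake_pad 0.78 [0.305 0.248 0.003] [189. 333.]
brake_pad 0.64 [ 0.633  0.11  -0.001] [230. 122.]
oblong [array([ 638.4, -274.8]), array([118.7,  58.9]), np.float64(4.0)]
bigr [array([620.7, -76.7]), array([38.7, 17.4]), np.float64(10.7)]
smallr [array([ 443.8, -354.4]), array([34.3, 33.9]), np.float64(89.6)]
square [array([ 452.2, -183.1]), array([67.1, 66.5]), np.float64(18.9)]
```

View pics/both.png

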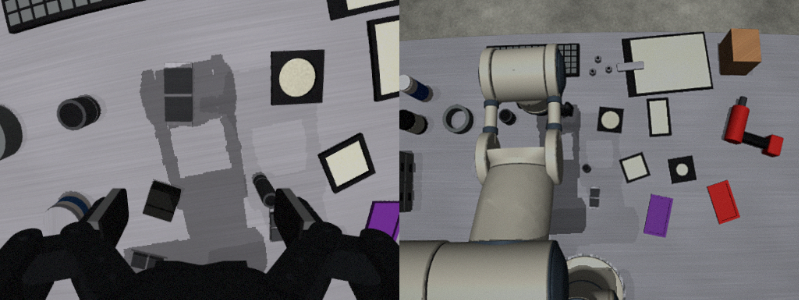

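Left, the wrist view shows the pad at (228,119) raw, lined up with the tool. Right, the top view now shows the purple oblong (a look-alike) as well as the red one, and the black oblong nest is clear. I'll measure from the wrist.

```bash
cat >> h.py <<'E'
def seg(cam,c,im,P,r,z,bright,meas=None):
    """Otsu in a disc of r px about world point P; minAreaRect at height z (mm)"""
    g=cv2.GaussianBlur(cv2.cvtColor(im,cv2.COLOR_BGR2GRAY),(3,3),0)
    u,v=proj(c,P)[0].round().astype(int)
    M=np.zeros_like(g);cv2.circle(M,(int(u),int(v)),r,255,-1)
    th,_=cv2.threshold(g[M>0].reshape(1,-1),0,255,cv2.THRESH_OTSU)
    m=(((g>th) if bright else (g<th))&(M>0)).astype(np.uint8)
    cc=cv2.findContours(m,0,1)[0]
    cs=max(cc,key=cv2.contourArea)
    W=ray(c,cs.reshape(-1,2),z)[:,:2]*1000
    (x,y),(a,b),t=cv2.minAreaRect(W.astype(np.float32))
    if a<b: a,b,t=b,a,t+90
    return np.round([x,y,a,b,(t+90)%180-90,th],1)
E
python3 - <<'E'
from h import *
c=robot.calibration('wrist');im=np.array(robot.grab_frame('wrist'))
for n,P,r,z,b in [('pad',(.633,.11,.02),33,.02,0),('bigr',(.628,-.094,.006),28,.006,1),('square',(.452,-.182,.006),40,.006,1),('jack',(.445,.18,.036),30,.036,0)]:
    print(n,seg('wrist',c,im,P,r,z,b))
for d in robot.regions_of('wrist','brake_pad'):
    cs=max(cv2.findContours(d['pixels'].astype(np.uint8),0,1)[0],key=cv2.contourArea)
    print([np.round(q,1) for q in cv2.minAreaRect((ray(c,cs.reshape(-1,2),.02)[:,:2]*1000).astype(np.float32))])
for l in ['big_socket','small_socket','jack_pad']:
    for d in robot.pinpoint('wrist',l): print(l,round(d['p'],2),np.round(d['centre'],3),proj(c,d['centre']).round()[0])
cv2.imwrite('pics/w2.png',cv2.resize(im[60:180,60:340],None,fx=2.8,fy=2.8))
E
```

```text
pad [612.  115.1  46.8  42.3  80.   71. ]
bigr [628.9 -95.   63.2  62.7  -8.4 111. ]
square [ 452.1 -182.    70.7   68.8  -71.   103. ]
jack [454.3 175.2  72.7  57.1 -29.5  84. ]
[array([635.2, 111.5]), array([ 47.9, 105.9]), np.float64(79.7)]
[array([314.5, 242.6]), array([77.2, 46.2]), np.float64(66.9)]
[array([355.7, -20.8]), array([80.1, 24.9]), np.float64(9.6)]
big_socket 0.59 [0.639 0.283 0.   ] [110. 140.]
small_socket 0.66 [ 0.449 -0.015 -0.   ] [336. 229.]
small_socket 0.55 [ 0.641 -0.277 -0.002] [501.  73.]
jack_pad 0.85 [ 0.45   0.184 -0.   ] [206. 250.]
```

View pics/w2.png

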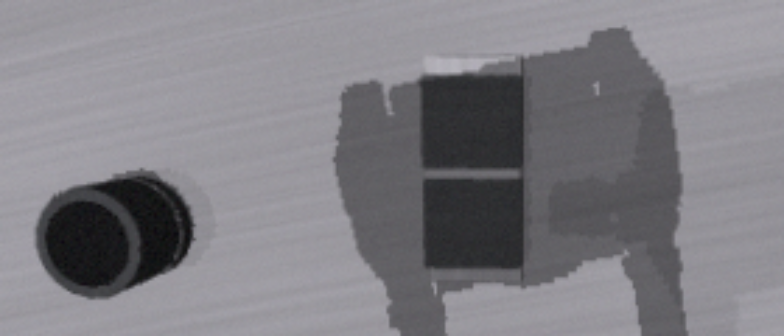

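```bash
python3 -c "
from h import *
c=robot.calibration('wrist')
print(ray(c,[(60+473/2.8,60+172/2.8)],.02))
go(.635,.1115,.007,-10.2)"
```

```text
[[0.63462617 0.10983107 0.02      ]]
t 3.8 pos [0.5889 0.0814 0.3013] yaw -10.0 tilt 0.0 F [-0.8 -0.3 -0.5] w 0.0853 q6 1.78
 shift cm [ 4.02 -3.76 29.43] turn z deg 0.2
```

Emit:
arm_command(
  travel=[
    [2.0,-1.8,0],
    [2.0,-1.8,0],
    [0,0,4],
    [0,0,4],
    [0,0,4],
    [0,0,4],
    [0,0,4],
    [0,0,2.5],
    [0,0,2],
    [0,0,0],
    [0,0,0],
  ],
  turn=[
    [0,0,0],
    [0,0,0],
    [0,0,0],
    [0,0,0],
    [0,0,0],
    [0,0,0],
    [0,0,0],
    [0,0,0],
    [0,0,0],
    [0,0,0],
    [0,0,0],
  ],
  jaw=[1,1,1,1,1,1,1,1,1,1,1],
)

```text
t: 4.9
eef_pos: [0.6348, 0.1099, 0.0567]
tool_rot: [-3.13, 0.273, 0.0]
contact_force: [0.2, 0.3, 1.4]
grip_width: 0.0853
```

```bash
python3 -c "
from h import *
go(.635,.111,.007,-10.2)
for d in robot.pinpoint('wrist','brake_pad'): print(d)
snap('side','side0.png',s=1.2)"
```

```text
t 4.9 pos [0.6348 0.1099 0.0567] yaw -10.0 tilt 0.0 F [0.2 0.3 1.4] w 0.0853 q6 1.82
 shift cm [ 0.01 -0.11  4.97] turn z deg 0.2
{'centre': [0.3454, -0.0399, -0.0024], 'p': 0.91}
{'centre': [0.3029, 0.2465, 0.0027], 'p': 0.85}
{'centre': [0.6329, 0.1076, 0.0025], 'p': 0.81}
```

View pics/side0.png

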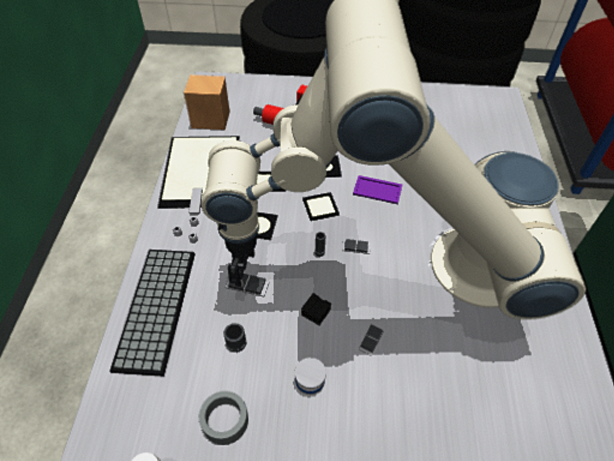

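The side view shows the jaws over the pad at about (245,280). Now I descend and grip.

Emit:
arm_command(
  travel=[
    [0,0,2],
    [0,0,1.5],
    [0,0,1],
    [0,0,0.4],
    [0,0,0],
    [0,0,0],
    [0,0,0],
    [0,0,0],
    [0,0,0],
    [0,0,0],
    [0,0,0],
    [0,0,0],
  ],
  turn=[
    [0,0,0],
    [0,0,0],
    [0,0,0],
    [0,0,0],
    [0,0,0],
    [0,0,0],
    [0,0,0],
    [0,0,0],
    [0,0,0],
    [0,0,0],
    [0,0,0],
    [0,0,0],
  ],
  jaw=[1,1,1,1,1,-0.3,-0.3,-0.3,-0.3,-0.3,-0.3,-0.3],
  squeeze=50,
)

```text
t: 6.2
eef_pos: [0.635, 0.11, 0.0082]
tool_rot: [-3.129, 0.274, -0.002]
contact_force: [-1.7, 0.1, 8.5]
grip_width: 0.0445
```

Emit:
arm_command(
  travel=[
    [0,0,0],
    [0,0,0],
    [0,0,0],
    [0,0,-2],
    [0,0,-2],
    [0,0,-2],
    [0,0,-2],
    [0,0,0],
  ],
  turn=[
    [0,0,0],
    [0,0,0],
    [0,0,0],
    [0,0,0],
    [0,0,0],
    [0,0,0],
    [0,0,0],
    [0,0,0],
  ],
  jaw=[-0.3,-0.3,-0.3,-0.3,-0.3,-0.3,-0.3,-0.3],
)

```text
t: 7.0
eef_pos: [0.636, 0.11, 0.0899]
tool_rot: [-3.129, 0.274, -0.006]
contact_force: [0.6, 0.5, -3.0]
grip_width: 0.0444
```

```bash
python3 - <<'E'
from h import *
go(.6385,-.274,.11,4)
im=snap('wrist','w3.png');c=robot.calibration('wrist')
for d in robot.pinpoint('wrist','oblong_nest')[:3]:print(np.round(d['centre'],4),round(d['p'],2))
E
```

```text
t 7.0 pos [0.636  0.11   0.0899] yaw -10.0 tilt 0.24 F [ 0.6  0.5 -3. ] w 0.0444 q6 1.82
 shift cm [ 6.92 37.77 -2.02] turn z deg -14.0
```

View pics/w3.png

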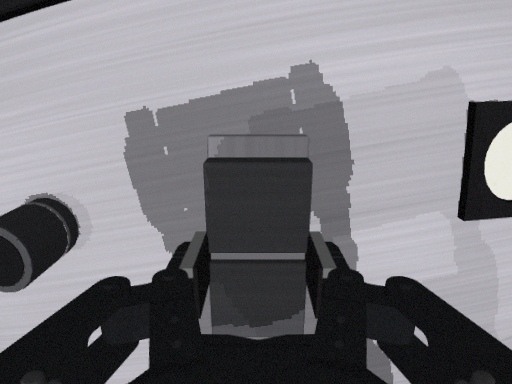

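The wrist view shows the pad held squarely at the slot (258,256). Next I carry it to the oblong nest.

Emit:
arm_command(
  travel=[
    [0,0,-2],
    [0.7,3.8,0],
    [0.7,3.8,0],
    [0.7,3.8,0],
    [0.7,3.8,0],
    [0.7,3.8,0],
    [0.7,3.8,0],
    [0.7,3.8,0],
    [0.7,3.8,0],
    [0.7,3.8,0],
    [0.6,3.6,0],
    [0,0,0],
  ],
  turn=[
    [0,0,0],
    [0,0,0],
    [0,0,0],
    [0,0,0],
    [0,0,0],
    [0,0,0],
    [0,0,0],
    [0,0,0],
    [0,0,0],
    [0,0,-7],
    [0,0,-7],
    [0,0,0],
  ],
  jaw=[-0.3,-0.3,-0.3,-0.3,-0.3,-0.3,-0.3,-0.3,-0.3,-0.3,-0.3,-0.3],
)

```text
t: 8.3
eef_pos: [0.6408, -0.2786, 0.1056]
tool_rot: [3.139, 0.113, -0.001]
contact_force: [0.7, 0.7, -3.7]
grip_width: 0.0442
```

```bash
python3 - <<'E'
from h import *
go(.6385,-.2745,.08,4)
im=snap('wrist','w4.png');c=robot.calibration('wrist')
for d in robot.pinpoint('wrist','oblong_nest')[:3]:print(np.round(d['centre'],4),round(d['p'],2))
# model outline of pocket at z=.009 and pad
a=np.radians(4);R=np.array([[np.cos(a),-np.sin(a)],[np.sin(a),np.cos(a)]])
for hx,hy,z in [(.062,.031,.009),(.071,.04,.009)]:
    q=np.array([[hx,hy],[hx,-hy],[-hx,-hy],[-hx,hy]])@R.T+[.6385,-.2745]
    p=proj(c,np.c_[q,[z]*4]);cv2.polylines(im,[p.round().astype(np.int32)],True,(0,0,255),1)
cv2.imwrite('pics/w4.png',im)
E
```

```text
t 8.3 pos [ 0.6408 -0.2786  0.1056] yaw 4.1 tilt 0.06 F [ 0.7  0.7 -3.7] w 0.0442 q6 1.0
 shift cm [-0.2  -0.43  2.56] turn z deg 0.1
```

View pics/w4.png

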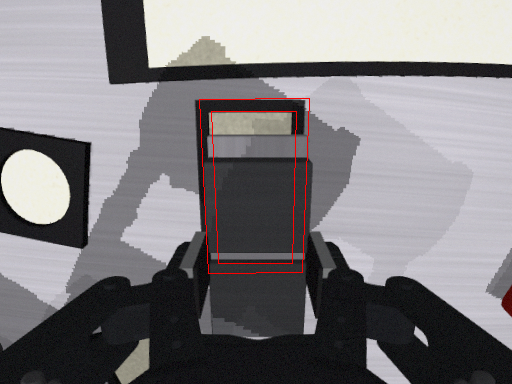

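The overlay shows the nest about 2 mm nearer and to the left of the model, so I'll centre on (0.637, -0.273) and lower.

Emit:
arm_command(
  travel=[
    [-0.3,-0.6,0],
    [0,0,2],
    [0,0,2],
    [0,0,2],
    [0,0,1.5],
    [0,0,1],
    [0,0,0.5],
    [0,0,0],
    [0,0,0],
  ],
  turn=[
    [0,0,0],
    [0,0,0],
    [0,0,0],
    [0,0,0],
    [0,0,0],
    [0,0,0],
    [0,0,0],
    [0,0,0],
    [0,0,0],
  ],
  jaw=[-0.3,-0.3,-0.3,-0.3,-0.3,-0.3,-0.3,-0.3,-0.3],
)

```text
t: 9.3
eef_pos: [0.6383, -0.2684, 0.0179]
tool_rot: [3.139, 0.11, 0.001]
contact_force: [0.4, 0.1, -3.0]
grip_width: 0.0441
```

```bash
python3 - <<'E'
from h import *
go(.637,-.273,.011,4)
im=snap('wrist','w5.png',(150,60,380,384),1.6)
E
```

```text
t 9.3 pos [ 0.6383 -0.2684  0.0179] yaw 4.0 tilt 0.05 F [ 0.4  0.1 -3. ] w 0.0441 q6 1.02
 shift cm [-0.16  0.45  0.69] turn z deg -0.0
```

View pics/w5.png

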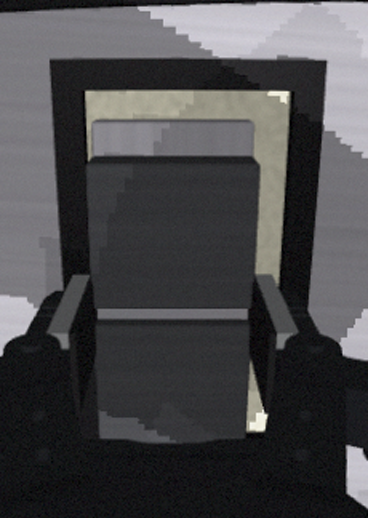

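The pad sits left in the pocket (gaps about 5 px and 33 px), so I shift 4 mm right, lower and release.

Emit:
arm_command(
  travel=[
    [-0.1,0.4,0],
    [0,0,0],
    [0,0,0.3],
    [0,0,0.3],
    [0,0,0.1],
    [0,0,0],
  ],
  turn=[
    [0,0,0],
    [0,0,0],
    [0,0,0],
    [0,0,0],
    [0,0,0],
    [0,0,0],
  ],
  jaw=[-0.3,-0.3,-0.3,-0.3,-0.3,-0.3],
)

```text
t: 9.95
eef_pos: [0.6372, -0.2725, 0.0112]
tool_rot: [3.139, 0.11, 0.0]
contact_force: [-5.4, 1.3, 14.0]
grip_width: 0.0443
```

Emit:
arm_command(
  travel=[
    [0,0,0],
    [0,0,0],
    [0,0,0],
    [0,0,-1],
    [0,0,-3],
    [0,0,-4],
    [0,0,-4],
    [0,0,-4],
    [0,0,-4],
    [0,0,0],
  ],
  turn=[
    [0,0,0],
    [0,0,0],
    [0,0,0],
    [0,0,0],
    [0,0,0],
    [0,0,0],
    [0,0,0],
    [0,0,0],
    [0,0,0],
    [0,0,0],
  ],
  jaw=[0.3,0.3,0.3,0.3,0.5,1,1,1,1,1],
)

```text
t: 10.95
eef_pos: [0.6396, -0.2736, 0.2173]
tool_rot: [3.135, 0.11, 0.013]
contact_force: [0.1, -0.2, -0.6]
grip_width: 0.0853
```

```bash
python3 - <<'E'
from h import *
go(.637,.283,.24,4)
im=snap('wrist','w6.png',(150,40,400,250),2)
E
```

```text
t 10.9 pos [ 0.6396 -0.2736  0.2173] yaw 4.0 tilt 0.56 F [ 0.1 -0.2 -0.6] w 0.0853 q6 1.01
 shift cm [  3.66 -55.53  -2.53] turn z deg 0.0
```

View pics/w6.png

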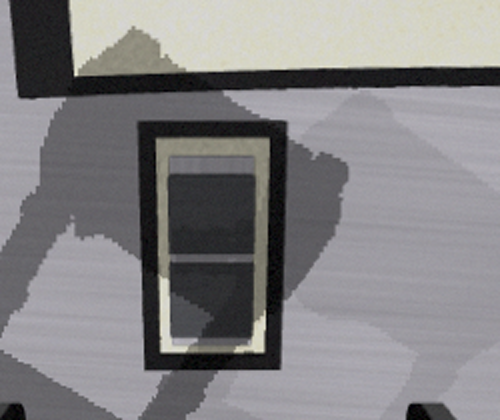

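The pad lies flat and centred in its pocket (around (211,255) in the crop). Next is the big socket.

Emit:
arm_command(
  travel=[
    [0.3,-4.3,0],
    [0.3,-4.3,0],
    [0.3,-4.3,0],
    [0.3,-4.3,0],
    [0.3,-4.3,0],
    [0.3,-4.3,0],
    [0.3,-4.3,0],
    [0.3,-4.3,0],
    [0.3,-4.3,0],
    [0.3,-4.3,0],
    [0.3,-4.3,0],
    [0.3,-4.3,0],
  ],
  turn=[
    [0,0,0],
    [0,0,0],
    [0,0,0],
    [0,0,0],
    [0,0,0],
    [0,0,0],
    [0,0,0],
    [0,0,0],
    [0,0,0],
    [0,0,0],
    [0,0,0],
    [0,0,0],
  ],
  jaw=[1,1,1,1,1,1,1,1,1,1,1,1],
)

```text
t: 12.2
eef_pos: [0.6363, 0.2465, 0.2095]
tool_rot: [3.139, 0.11, -0.002]
contact_force: [1.2, 0.8, -0.3]
grip_width: 0.0854
```

Emit:
arm_command(
  travel=[
    [0,-3,0],
    [0,-1.0,0],
    [0,0,0],
  ],
  turn=[
    [0,0,0],
    [0,0,0],
    [0,0,0],
  ],
  jaw=[1,1,1],
)

```text
t: 12.5
eef_pos: [0.6336, 0.2858, 0.2095]
tool_rot: [3.139, 0.112, -0.002]
contact_force: [-0.7, -1.5, -0.6]
grip_width: 0.0853
```

```bash
cat >> h.py <<'E'
def circ(im,c,P,r,z,D,f,half=90):
    """Hough circle of diameter D at height z near P"""
    g=cv2.cvtColor(im,cv2.COLOR_BGR2GRAY)
    u=proj(c,P)[0]; e=proj(c,np.array(P)+[0,D/2,0])[0]; R=np.hypot(*(e-u))
    out=im.copy();res=[]
    cs=cv2.HoughCircles(g,cv2.HOUGH_GRADIENT_ALT,1,5,param1=80,param2=.6,minRadius=int(R*.8),maxRadius=int(R*1.2))
    for x,y,rr in ([] if cs is None else cs[0]):
        if np.hypot(x-u[0],y-u[1])<r:
            p=ray(c,[(x,y)],z)[0]; res.append((np.round(p,4),x,y,rr)); cv2.circle(out,(int(x),int(y)),int(rr),(0,0,255),1)
    print('expect',u.round(),'R',R.round(1));[print(q) for q in res]
    cv2.circle(out,tuple(int(k) for k in u),2,(0,255,0),-1)
    x0,y0=[int(max(0,k-half)) for k in u];cv2.imwrite('pics/'+f,cv2.resize(out[y0:y0+2*half,x0:x0+2*half],None,fx=3,fy=3))
E
python3 - <<'E'
from h import *
go(.638,.282,.22,4)
im=np.array(robot.grab_frame('wrist'));c=robot.calibration('wrist')
circ(im,c,(.638,.282,.06),50,.06,.05,'w7.png')
for d in robot.pinpoint('wrist','big_socket')+robot.boxes_of('wrist','big_socket'): print(np.round(d['centre'],4),round(d['p'],2))
E
```

```text
t 12.5 pos [0.6336 0.2858 0.2095] yaw 4.1 tilt 0.07 F [-0.7 -1.5 -0.6] w 0.0853 q6 1.84
 shift cm [ 0.41  0.41 -1.05] turn z deg 0.1
expect [259. 170.] R 26.8
(array([0.6402, 0.2797, 0.06  ]), np.float32(262.0), np.float32(168.0), np.float32(25.716255))
[ 0.638   0.2821 -0.0031] 0.85
[0.6428 0.2836 0.0592] 0.57
```

View pics/w7.png

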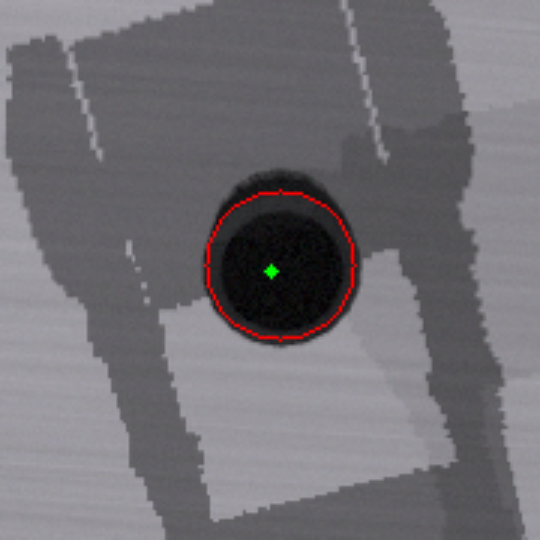

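The red circle fits the socket's top rim, giving a centre near (0.639, 0.280). Now I descend and grip.

Emit:
arm_command(
  travel=[
    [0.5,0.6,0],
    [0,0,3],
    [0,0,3],
    [0,0,3],
    [0,0,3],
    [0,0,2],
    [0,0,2],
    [0,0,2],
    [0,0,0],
    [0,0,0],
    [0,0,0],
    [0,0,0],
  ],
  turn=[
    [0,0,0],
    [0,0,0],
    [0,0,0],
    [0,0,0],
    [0,0,0],
    [0,0,0],
    [0,0,0],
    [0,0,0],
    [0,0,0],
    [0,0,0],
    [0,0,0],
    [0,0,0],
  ],
  jaw=[1,1,1,1,1,1,1,1,1,-0.3,-0.3,-0.3],
)

```text
t: 13.85
eef_pos: [0.6407, 0.2794, 0.0321]
tool_rot: [-3.139, -0.109, -0.004]
contact_force: [-3.5, -1.1, 4.8]
grip_width: 0.0489
```

Emit:
arm_command(
  travel=[
    [0,0,0],
    [0,0,0],
    [0,0,0],
    [0,0,0],
    [0,0,-2],
    [0,0,-2],
    [0,0,-3],
    [0,0,-3],
    [0,0,-3],
    [0,0,0],
  ],
  turn=[
    [0,0,0],
    [0,0,0],
    [0,0,0],
    [0,0,0],
    [0,0,0],
    [0,0,0],
    [0,0,0],
    [0,0,0],
    [0,0,0],
    [0,0,0],
  ],
  jaw=[-0.3,-0.3,-0.3,-0.3,-0.3,-0.3,-0.3,-0.3,-0.3,-0.3],
)

```text
t: 14.85
eef_pos: [0.6418, 0.2798, 0.1656]
tool_rot: [-3.137, -0.11, -0.011]
contact_force: [-0.6, 0.6, -3.3]
grip_width: 0.0487
```

```bash
python3 - <<'E'
from h import *
go(.629,-.0945,.16,4)
E
```

```text
t 14.8 pos [0.6418 0.2798 0.1656] yaw 4.0 tilt 0.44 F [-0.6  0.6 -3.3] w 0.0487 q6 1.83
 shift cm [-3.9  37.25  0.46] turn z deg 0.0
```

Emit:
arm_command(
  travel=[
    [-0.4,4.1,0],
    [-0.4,4.1,0],
    [-0.4,4.1,0],
    [-0.4,4.1,0],
    [-0.4,4.1,0],
    [-0.4,4.1,0],
    [-0.4,4.1,0],
    [-0.4,4.1,0],
    [-0.4,4.1,0],
    [0,0,0],
    [0,0,3],
    [0,0,0],
  ],
  turn=[
    [0,0,0],
    [0,0,0],
    [0,0,0],
    [0,0,0],
    [0,0,0],
    [0,0,0],
    [0,0,0],
    [0,0,0],
    [0,0,0],
    [0,0,0],
    [0,0,0],
    [0,0,0],
  ],
  jaw=[-0.3,-0.3,-0.3,-0.3,-0.3,-0.3,-0.3,-0.3,-0.3,-0.3,-0.3,-0.3],
)

```text
t: 16.05
eef_pos: [0.6272, -0.0912, 0.127]
tool_rot: [-3.138, -0.109, 0.009]
contact_force: [-1.3, 0.8, -4.6]
grip_width: 0.0485
```

```bash
python3 - <<'E'
from h import *
go(.629,-.095,.035,4)
im=np.array(robot.grab_frame('wrist'));c=robot.calibration('wrist')
for d in robot.pinpoint('wrist','big_round_nest')[:2]:print(np.round(d['centre'],4),round(d['p'],2))
t=np.linspace(0,6.3,60)
for r,z in [(.033,.009),(.033,.003)]:
    p=proj(c,np.c_[.629+r*np.cos(t),-.095+r*np.sin(t),0*t+z]);cv2.polylines(im,[p.round().astype(np.int32)],True,(0,0,255),1)
cv2.imwrite('pics/w8.png',im)
E
```

```text
t 16.1 pos [ 0.6272 -0.0912  0.127 ] yaw 4.0 tilt 0.33 F [-1.3  0.8 -4.6] w 0.0485 q6 1.26
 shift cm [0.21 0.41 9.2 ] turn z deg -0.0
[ 0.6292 -0.0904  0.0021] 0.61
```

View pics/w8.png

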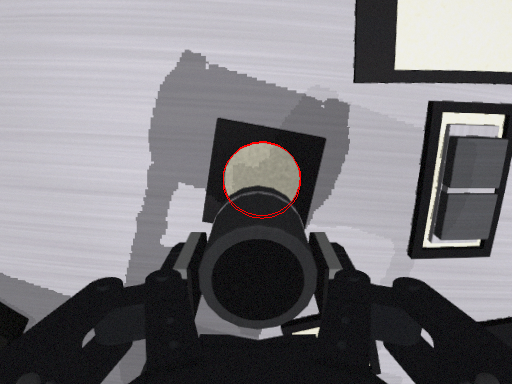

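The model circle matches the pocket. I shift and lower in steps, watching for contact.

Emit:
arm_command(
  travel=[
    [0.2,0.4,0],
    [0,0,0],
    [0,0,2],
    [0,0,2],
    [0,0,2],
    [0,0,1],
    [0,0,1],
    [0,0,0.4],
    [0,0,0],
    [0,0,0],
  ],
  turn=[
    [0,0,0],
    [0,0,0],
    [0,0,0],
    [0,0,0],
    [0,0,0],
    [0,0,0],
    [0,0,0],
    [0,0,0],
    [0,0,0],
    [0,0,0],
  ],
  jaw=[-0.3,-0.3,-0.3,-0.3,-0.3,-0.3,-0.3,-0.3,-0.3,-0.3],
)

```text
t: 17.15
eef_pos: [0.6323, -0.0954, 0.0469]
tool_rot: [3.139, 0.11, 0.001]
contact_force: [0.3, -0.8, -5.2]
grip_width: 0.0486
```

```bash
python3 -c "
from h import *
go(.629,-.0945,.035,4)"
```

```text
t 17.1 pos [ 0.6323 -0.0954  0.0469] yaw 4.0 tilt 0.05 F [ 0.3 -0.8 -5.2] w 0.0486 q6 1.26
 shift cm [-0.32 -0.11  1.19] turn z deg 0.0
```

Emit:
arm_command(
  travel=[
    [-0.3,-0.1,0],
    [0,0,0.4],
    [0,0,0.3],
    [0,0,0.2],
    [0,0,0.1],
    [0,0,0],
    [0,0,0],
  ],
  turn=[
    [0,0,0],
    [0,0,0],
    [0,0,0],
    [0,0,0],
    [0,0,0],
    [0,0,0],
    [0,0,0],
  ],
  jaw=[-0.3,-0.3,-0.3,-0.3,-0.3,-0.3,-0.3],
)

```text
t: 17.85
eef_pos: [0.6288, -0.0946, 0.0363]
tool_rot: [-3.14, -0.11, 0.0]
contact_force: [-1.0, -0.9, -3.9]
grip_width: 0.0484
```

Emit:
arm_command(
  travel=[
    [0,0,0.1],
    [0,0,0],
  ],
  turn=[
    [0,0,0],
    [0,0,0],
  ],
  jaw=[-0.3,-0.3],
)

```text
t: 18.05
eef_pos: [0.6287, -0.0945, 0.0352]
tool_rot: [-3.14, -0.11, 0.0]
contact_force: [-0.1, 0.5, -4.8]
grip_width: 0.0485
```

Emit:
arm_command(
  travel=[
    [0,0,0.1],
    [0,0,0],
  ],
  turn=[
    [0,0,0],
    [0,0,0],
  ],
  jaw=[-0.3,-0.3],
)

```text
t: 18.25
eef_pos: [0.6288, -0.0945, 0.0351]
tool_rot: [3.14, 0.11, 0.0]
contact_force: [-4.3, 1.2, 9.0]
grip_width: 0.0488
```

Emit:
arm_command(
  travel=[
    [0,0,0.1],
    [0,0,0],
  ],
  turn=[
    [0,0,0],
    [0,0,0],
  ],
  jaw=[-0.3,-0.3],
)

```text
t: 18.45
eef_pos: [0.6288, -0.0946, 0.035]
tool_rot: [3.139, 0.11, 0.001]
contact_force: [-9.2, 2.0, 24.8]
grip_width: 0.0484
```

Contact with the floor is confirmed. I release and retreat.

Emit:
arm_command(
  travel=[
    [0,0,-0.1],
    [0,0,0],
    [0,0,0],
    [0,0,0],
    [0,0,0],
    [0,0,-2],
    [0,0,-4],
    [0,0,-4],
    [0,0,-4],
    [0,0,-4],
    [0,0,-2],
    [0,0,0],
  ],
  turn=[
    [0,0,0],
    [0,0,0],
    [0,0,0],
    [0,0,0],
    [0,0,0],
    [0,0,0],
    [0,0,0],
    [0,0,0],
    [0,0,0],
    [0,0,0],
    [0,0,0],
    [0,0,0],
  ],
  jaw=[-0.3,0.6,0.6,0.6,0.6,1,1,1,1,1,1,1],
)

```text
t: 19.65
eef_pos: [0.6302, -0.0948, 0.2377]
tool_rot: [3.138, 0.11, 0.008]
contact_force: [1.1, 1.0, -1.1]
grip_width: 0.0857
```

```bash
python3 -c "
from h import *
go(.448,-.013,.25,4)
snap('wrist','w9.png')"
```

```text
t 19.6 pos [ 0.6302 -0.0948  0.2377] yaw 4.0 tilt 0.32 F [ 1.1  1.  -1.1] w 0.0857 q6 1.26
 shift cm [-17.6   -9.44  -1.34] turn z deg 0.0
```

View pics/w9.png

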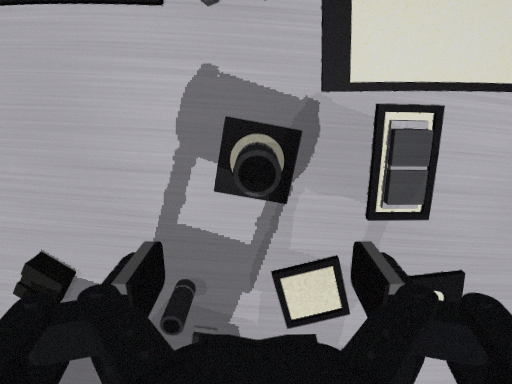

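The big socket stands upright in its pocket at (257,165), and the pad is still seated. Next is the small socket.

Emit:
arm_command(
  travel=[
    [-3.5,-1.9,0],
    [-3.5,-1.9,0],
    [-3.5,-1.9,0],
    [-3.5,-1.9,0],
    [-3.5,-1.9,0],
    [0,0,0],
    [0,0,0],
  ],
  turn=[
    [0,0,0],
    [0,0,0],
    [0,0,0],
    [0,0,0],
    [0,0,0],
    [0,0,0],
    [0,0,0],
  ],
  jaw=[1,1,1,1,1,1,1],
)

```text
t: 20.4
eef_pos: [0.4468, -0.0117, 0.2337]
tool_rot: [-3.139, -0.111, 0.002]
contact_force: [0.2, -0.3, 0.2]
grip_width: 0.0853
```

```bash
python3 - <<'E'
from h import *
go(.448,-.013,.25,4)
im=np.array(robot.grab_frame('wrist'));c=robot.calibration('wrist')
circ(im,c,(.448,-.013,.08),50,.08,.028,'w10.png',60)
for d in robot.pinpoint('wrist','small_socket')[:2]+robot.boxes_of('wrist','small_socket')[:2]+robot.pinpoint('wrist','small_round_nest')[:1]: print(np.round(d['centre'],4),round(d['p'],2))
E
```

```text
t 20.4 pos [ 0.4468 -0.0117  0.2337] yaw 4.0 tilt 0.06 F [ 0.2 -0.3  0.2] w 0.0853 q6 1.34
 shift cm [ 0.11  0.14 -1.63] turn z deg 0.0
expect [258. 173.] R 14.8
(array([ 0.4499, -0.0104,  0.08  ]), np.float32(255.0), np.float32(171.0), np.float32(13.857128))
[ 4.517e-01 -1.500e-02 -4.000e-04] 0.96
[ 0.4503 -0.0123  0.0806] 0.88
```

View pics/w10.png

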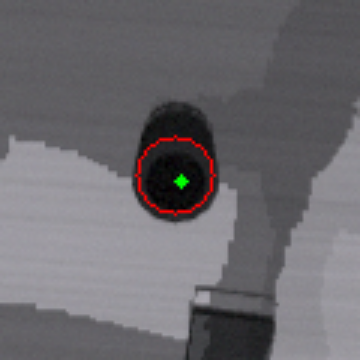

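The circle fits the rim, giving a socket at about (0.449, -0.011). Now I grip it.

Emit:
arm_command(
  travel=[
    [0.2,0,0],
    [0,0,3],
    [0,0,3],
    [0,0,3],
    [0,0,3],
    [0,0,3],
    [0,0,2],
    [0,0,1],
    [0,0,1],
    [0,0,0],
    [0,0,0],
  ],
  turn=[
    [0,0,0],
    [0,0,0],
    [0,0,0],
    [0,0,0],
    [0,0,0],
    [0,0,0],
    [0,0,0],
    [0,0,0],
    [0,0,0],
    [0,0,0],
    [0,0,0],
  ],
  jaw=[1,1,1,1,1,1,1,1,1,1,1],
)

```text
t: 21.7
eef_pos: [0.4499, -0.0119, 0.0447]
tool_rot: [3.14, 0.11, 0.001]
contact_force: [-0.2, 0.0, 0.0]
grip_width: 0.0852
```

Emit:
arm_command(
  travel=[
    [0,0,0],
    [0,0,0],
    [0,0,0],
    [0,0,0],
    [0,0,0],
    [0,0,0],
    [0,0,0],
    [0,0,0],
  ],
  turn=[
    [0,0,0],
    [0,0,0],
    [0,0,0],
    [0,0,0],
    [0,0,0],
    [0,0,0],
    [0,0,0],
    [0,0,0],
  ],
  jaw=[-0.7,-0.7,-0.7,-0.7,-0.7,-0.7,-0.7,-0.7],
)

```text
t: 22.5
eef_pos: [0.4497, -0.0118, 0.0446]
tool_rot: [3.14, 0.11, 0.001]
contact_force: [-0.6, 0.0, 7.2]
grip_width: 0.0272
```

Emit:
arm_command(
  travel=[
    [0,0,-2],
    [0,0,-2],
    [0,0,-3],
    [0,0,-3],
    [0,0,-2],
    [0,0,0],
  ],
  turn=[
    [0,0,0],
    [0,0,0],
    [0,0,0],
    [0,0,0],
    [0,0,0],
    [0,0,0],
  ],
  jaw=[-0.7,-0.7,-0.7,-0.7,-0.7,-0.7],
)

```text
t: 23.1
eef_pos: [0.4507, -0.012, 0.1664]
tool_rot: [3.139, 0.11, 0.006]
contact_force: [0.4, 0.6, -1.8]
grip_width: 0.0268
```

```bash
python3 - <<'E'
from h import *
go(.4440,-.3545,.16,4)
im=np.array(robot.grab_frame('wrist'));c=robot.calibration('wrist')
for d in robot.pinpoint('wrist','small_round_nest')[:1]: print(np.round(d['centre'],4),round(d['p'],2))
E
```

```text
t 23.1 pos [ 0.4507 -0.012   0.1664] yaw 4.0 tilt 0.24 F [ 0.4  0.6 -1.8] w 0.0268 q6 1.34
 shift cm [-3.07 34.12  0.66] turn z deg 0.0
```

Emit:
arm_command(
  travel=[
    [-0.3,3.8,0],
    [-0.3,3.8,0],
    [-0.3,3.8,0],
    [-0.3,3.8,0],
    [-0.4,3.8,0],
    [-0.4,3.8,0],
    [-0.3,3.8,0],
    [-0.3,3.8,0],
    [-0.3,3.8,0],
    [0,0,0],
    [0,0,0],
  ],
  turn=[
    [0,0,0],
    [0,0,0],
    [0,0,0],
    [0,0,0],
    [0,0,0],
    [0,0,0],
    [0,0,0],
    [0,0,0],
    [0,0,0],
    [0,0,0],
    [0,0,0],
  ],
  jaw=[-0.7,-0.7,-0.7,-0.7,-0.7,-0.7,-0.7,-0.7,-0.7,-0.7,-0.7],
)

```text
t: 24.3
eef_pos: [0.4437, -0.3551, 0.1624]
tool_rot: [-3.138, -0.107, 0.003]
contact_force: [-0.1, 0.1, -1.7]
grip_width: 0.0271
```

```bash
python3 - <<'E'
from h import *
go(.4440,-.3545,.048,4)
im=np.array(robot.grab_frame('wrist'));c=robot.calibration('wrist')
for d in robot.pinpoint('wrist','small_round_nest')[:1]: print(np.round(d['centre'],4),round(d['p'],2))
t=np.linspace(0,6.3,60)
for r,z in [(.022,.009),(.022,.003)]:
    p=proj(c,np.c_[.444+r*np.cos(t),-.3545+r*np.sin(t),0*t+z]);cv2.polylines(im,[p.round().astype(np.int32)],True,(0,0,255),1)
cv2.imwrite('pics/w11.png',cv2.resize(im[90:300,150:380],None,fx=2.5,fy=2.5))
E
```

```text
t 24.3 pos [ 0.4437 -0.3551  0.1624] yaw 3.9 tilt 0.16 F [-0.1  0.1 -1.7] w 0.0271 q6 0.72
 shift cm [ 0.06 -0.03 11.44] turn z deg -0.1
[ 0.447  -0.3527  0.0043] 0.93
```

View pics/w11.png

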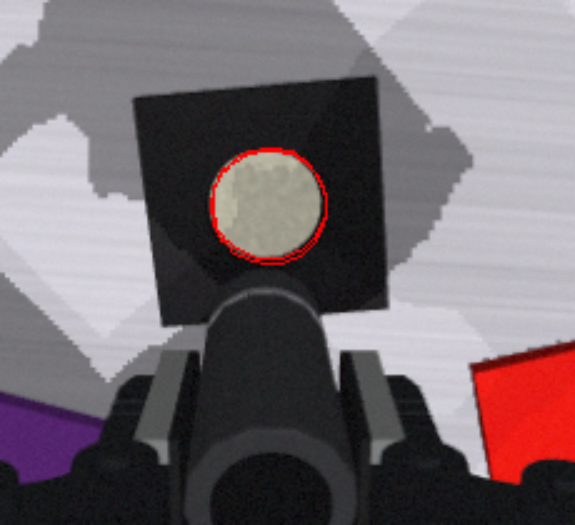

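The pocket lies about 1 mm left and far of the model, so I aim at (0.445, -0.354).

Emit:
arm_command(
  travel=[
    [0.1,-0.1,0],
    [0,0,3],
    [0,0,3],
    [0,0,2],
    [0,0,1.5],
    [0,0,0.7],
    [0,0,0],
    [0,0,0],
  ],
  turn=[
    [0,0,0],
    [0,0,0],
    [0,0,0],
    [0,0,0],
    [0,0,0],
    [0,0,0],
    [0,0,0],
    [0,0,0],
  ],
  jaw=[-0.7,-0.7,-0.7,-0.7,-0.7,-0.7,-0.7,-0.7],
)

```text
t: 25.2
eef_pos: [0.4458, -0.3539, 0.0629]
tool_rot: [3.139, 0.11, 0.001]
contact_force: [1.5, -0.2, -1.5]
grip_width: 0.0269
```

```bash
python3 -c "
from h import *
go(.445,-.354,.0477,4)"
```

```text
t 25.2 pos [ 0.4458 -0.3539  0.0629] yaw 4.0 tilt 0.04 F [ 1.5 -0.2 -1.5] w 0.0269 q6 0.72
 shift cm [-0.08  0.01  1.52] turn z deg 0.0
```

Emit:
arm_command(
  travel=[
    [-0.1,0,0.5],
    [0,0,0.5],
    [0,0,0.3],
    [0,0,0.1],
    [0,0,0],
    [0,0,0],
  ],
  turn=[
    [0,0,0],
    [0,0,0],
    [0,0,0],
    [0,0,0],
    [0,0,0],
    [0,0,0],
  ],
  jaw=[-0.7,-0.7,-0.7,-0.7,-0.7,-0.7],
)

```text
t: 25.8
eef_pos: [0.4445, -0.3541, 0.0483]
tool_rot: [3.14, 0.11, 0.0]
contact_force: [-0.8, 0.3, -1.8]
grip_width: 0.0268
```

Emit:
arm_command(
  travel=[
    [0,0,0.1],
    [0,0,0],
  ],
  turn=[
    [0,0,0],
    [0,0,0],
  ],
  jaw=[-0.7,-0.7],
)

```text
t: 26.0
eef_pos: [0.4446, -0.3541, 0.0476]
tool_rot: [3.139, 0.11, 0.001]
contact_force: [-0.1, 0.6, 3.8]
grip_width: 0.027
```

Contact. I release.

Emit:
arm_command(
  travel=[
    [0,0,0],
    [0,0,0],
    [0,0,0],
    [0,0,0],
    [0,0,-2],
    [0,0,-4],
    [0,0,-4],
    [0,0,-4],
    [0,0,-4],
    [0,0,0],
  ],
  turn=[
    [0,0,0],
    [0,0,0],
    [0,0,0],
    [0,0,0],
    [0,0,0],
    [0,0,0],
    [0,0,0],
    [0,0,0],
    [0,0,0],
    [0,0,0],
  ],
  jaw=[0.5,0.5,0.5,0.5,1,1,1,1,1,1],
)

```text
t: 27.0
eef_pos: [0.4462, -0.3557, 0.2325]
tool_rot: [3.134, 0.109, 0.009]
contact_force: [0.8, -0.8, -0.3]
grip_width: 0.0858
```

```bash
python3 - <<'E'
from h import *
im=np.array(robot.grab_frame('wrist'));c=robot.calibration('wrist')
circ(im,c,(.4448,-.354,.083),40,.083,.028,'w12.png',60)
go(.445,.180,.24,-29.5)
E
```

```text
expect [255. 176.] R 15.1
(array([ 0.4439, -0.3541,  0.083 ]), np.float32(255.0), np.float32(177.0), np.float32(14.815658))
t 27.1 pos [ 0.4454 -0.3549  0.2298] yaw 4.0 tilt 0.29 F [-0.1  0.  -0.7] w 0.0856 q6 0.72
 shift cm [  3.7  -53.36  -1.21] turn z deg 33.5
```

The small socket stands centred at (0.444, -0.354). Now the jack pad.

Emit:
arm_command(
  travel=[
    [0.3,-4.1,0],
    [0.3,-4.1,0],
    [0.3,-4.1,0],
    [0.3,-4.1,0],
    [0.3,-4.1,0],
    [0.3,-4.1,0],
    [0.3,-4.1,0],
    [0.3,-4.1,0],
    [0.3,-4.1,0],
    [0.3,-4.1,0],
    [0.3,-4.1,0],
    [0.3,-4.1,0],
  ],
  turn=[
    [0,0,0],
    [0,0,0],
    [0,0,0],
    [0,0,0],
    [0,0,0],
    [0,0,0],
    [0,0,0],
    [0,0,0],
    [0,0,0],
    [0,0,0],
    [0,0,0],
    [0,0,0],
  ],
  jaw=[1,1,1,1,1,1,1,1,1,1,1,1],
)

```text
t: 28.25
eef_pos: [0.4451, 0.1409, 0.2262]
tool_rot: [3.139, 0.11, -0.003]
contact_force: [0.5, -0.5, 0.1]
grip_width: 0.0852
```

Emit:
arm_command(
  travel=[
    [0.3,-3.8,0],
    [0,0,0],
    [0,0,0],
    [0,0,0],
    [0,0,0],
    [0,0,0],
    [0,0,0],
    [0,0,0],
  ],
  turn=[
    [0,0,0],
    [0,0,8],
    [0,0,8],
    [0,0,8],
    [0,0,8],
    [0,0,1.5],
    [0,0,0],
    [0,0,0],
  ],
  jaw=[1,1,1,1,1,1,1,1],
)

```text
t: 29.05
eef_pos: [0.4461, 0.1773, 0.2269]
tool_rot: [3.039, -0.795, -0.001]
contact_force: [0.3, -0.1, -0.1]
grip_width: 0.0853
```

```bash
python3 - <<'E'
from h import *
go(.447,.180,.24,-29.5)
im=np.array(robot.grab_frame('wrist'));c=robot.calibration('wrist')
for f in (robot.pinpoint,robot.boxes_of):
  for d in f('wrist','jack_pad')[:1]: print(np.round(d['centre'],4),round(d['p'],2))
for d in robot.regions_of('wrist','jack_pad')[:1]:
    cs=max(cv2.findContours(d['pixels'].astype(np.uint8),0,1)[0],key=cv2.contourArea)
    print([np.round(q,1) for q in cv2.minAreaRect((ray(c,cs.reshape(-1,2),.036)[:,:2]*1000).astype(np.float32))])
a=np.radians(-29.5);R=np.array([[np.cos(a),-np.sin(a)],[np.sin(a),np.cos(a)]])
q=np.array([[1,1],[1,-1],[-1,-1],[-1,1]])*.028@R.T+[.447,.180]
for z,col in ((.036,(0,0,255)),(0,(0,255,0))):
    p=proj(c,np.c_[q,[z]*4]);cv2.polylines(im,[p.round().astype(np.int32)],True,col,1)
u=p.mean(0).astype(int);x0,y0=max(0,u[0]-75),max(0,u[1]-75)
cv2.imwrite('pics/w13.png',cv2.resize(cv2.convertScaleAbs(im[y0:y0+150,x0:x0+150],alpha=1.8),None,fx=3.6,fy=3.6))
E
```

```text
t 29.1 pos [0.4461 0.1773 0.2269] yaw -29.3 tilt 0.04 F [ 0.3 -0.1 -0.1] w 0.0853 q6 2.34
 shift cm [-0.06 -0.28 -1.31] turn z deg 0.2
[0.4504 0.1827 0.0013] 0.96
[0.451  0.183  0.0365] 0.86
[array([448.9, 179.2]), array([55.7, 58.4]), np.float64(60.5)]
```

View pics/w13.png

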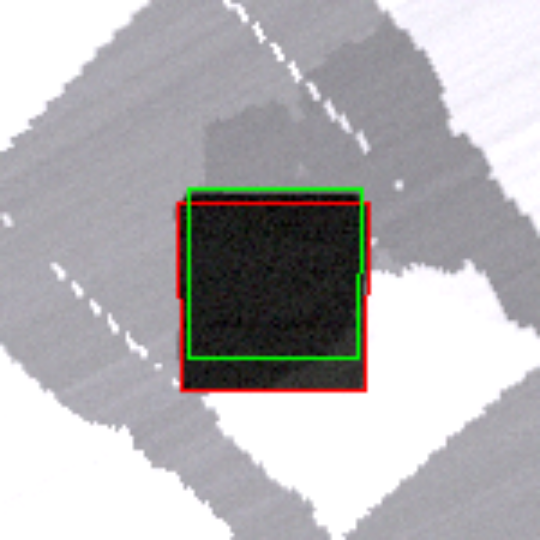

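The model outline fits the jack pad at (0.447, 0.180), yaw -29.5°. Now I descend and grip.

Emit:
arm_command(
  travel=[
    [0,-0.3,0],
    [0,0,3],
    [0,0,3],
    [0,0,3],
    [0,0,3],
    [0,0,3],
    [0,0,3],
    [0,0,1.5],
    [0,0,1],
    [0,0,0.4],
    [0,0,0],
    [0,0,0],
  ],
  turn=[
    [0,0,0],
    [0,0,0],
    [0,0,0],
    [0,0,0],
    [0,0,0],
    [0,0,0],
    [0,0,0],
    [0,0,0],
    [0,0,0],
    [0,0,0],
    [0,0,0],
    [0,0,0],
  ],
  jaw=[1,1,1,1,1,1,1,1,1,1,1,1],
)

```text
t: 30.45
eef_pos: [0.4483, 0.1802, 0.019]
tool_rot: [-3.038, 0.799, -0.002]
contact_force: [-0.4, 0.4, -0.5]
grip_width: 0.0853
```

Emit:
arm_command(
  travel=[
    [0,0,0],
    [0,0,0],
    [0,0,0],
    [0,0,0],
    [0,0,0],
    [0,0,0],
  ],
  turn=[
    [0,0,0],
    [0,0,0],
    [0,0,0],
    [0,0,0],
    [0,0,0],
    [0,0,0],
  ],
  jaw=[-0.1,-0.1,-0.1,-0.1,-0.1,-0.1],
  squeeze=35,
)

```text
t: 31.05
eef_pos: [0.4481, 0.1801, 0.019]
tool_rot: [-3.038, 0.8, -0.002]
contact_force: [-1.4, -0.7, 10.6]
grip_width: 0.0546
```

Emit:
arm_command(
  travel=[
    [0,0,-2],
    [0,0,-3],
    [0,0,-3],
    [0,0,-3],
    [0,0,0],
    [0,0,0],
  ],
  turn=[
    [0,0,0],
    [0,0,0],
    [0,0,0],
    [0,0,0],
    [0,0,0],
    [0,0,0],
  ],
  jaw=[-0.1,-0.1,-0.1,-0.1,-0.1,-0.1],
)

```text
t: 31.65
eef_pos: [0.448, 0.1801, 0.1287]
tool_rot: [-3.037, 0.8, -0.002]
contact_force: [-0.6, 0.1, -1.0]
grip_width: 0.0547
```

```bash
python3 - <<'E'
from h import *
go(.4522,-.182,.13,19)
E
```

```text
t 31.6 pos [0.448  0.1801 0.1287] yaw -29.5 tilt 0.09 F [-0.6  0.1 -1. ] w 0.0547 q6 2.34
 shift cm [18.19 31.31 -0.14] turn z deg -48.5
```

Emit:
arm_command(
  travel=[
    [2.0,3.4,0],
    [2.0,3.4,0],
    [2.0,3.5,0],
    [2.0,3.5,0],
    [2.0,3.5,0],
    [2.0,3.5,0],
    [2.1,3.5,0],
    [2.0,3.5,0],
    [2.0,3.5,0],
    [0,0,0],
  ],
  turn=[
    [0,0,0],
    [0,0,0],
    [0,0,0],
    [0,0,0],
    [0,0,0],
    [0,0,0],
    [0,0,0],
    [0,0,0],
    [0,0,0],
    [0,0,0],
  ],
  jaw=[-0.1,-0.1,-0.1,-0.1,-0.1,-0.1,-0.1,-0.1,-0.1,-0.1],
)

```text
t: 32.65
eef_pos: [0.4512, -0.1856, 0.1272]
tool_rot: [3.036, -0.805, -0.0]
contact_force: [0.6, 0.4, -0.8]
grip_width: 0.0549
```

Emit:
arm_command(
  travel=[
    [0,0,0],
    [0,0,0],
    [0,0,0],
    [0,0,0],
    [0,0,0],
    [0,0,0],
    [0,0,0],
    [0,0,0],
  ],
  turn=[
    [0,0,-8],
    [0,0,-8],
    [0,0,-8],
    [0,0,-8],
    [0,0,-8],
    [0,0,-8],
    [0,0,-0.5],
    [0,0,0],
  ],
  jaw=[-0.1,-0.1,-0.1,-0.1,-0.1,-0.1,-0.1,-0.1],
)

```text
t: 33.45
eef_pos: [0.4508, -0.1811, 0.1276]
tool_rot: [-3.099, -0.513, 0.002]
contact_force: [0.6, -0.8, -1.7]
grip_width: 0.0548
```

```bash
python3 - <<'E'
from h import *
go(.4522,-.182,.022,19)
t=np.array(robot.grab_frame('wrist'));c=robot.calibration('wrist')
for d in robot.pinpoint('wrist','square_nest')[:1]: print(np.round(d['centre'],4),round(d['p'],2))
for d in robot.regions_of('wrist','square_nest')[:1]:
    cs=max(cv2.findContours(d['pixels'].astype(np.uint8),0,1)[0],key=cv2.contourArea)
    print([np.round(q,1) for q in cv2.minAreaRect((ray(c,cs.reshape(-1,2),.009)[:,:2]*1000).astype(np.float32))])
a=np.radians(19);R=np.array([[np.cos(a),-np.sin(a)],[np.sin(a),np.cos(a)]])
for h in (.036,.045):
    q=np.array([[1,1],[1,-1],[-1,-1],[-1,1]])*h@R.T+[.4522,-.182]
    cv2.polylines(t,[proj(c,np.c_[q,[.009]*4]).round().astype(np.int32)],True,(0,0,255),1)
cv2.imwrite('pics/w14.png',t)
E
```

```text
t 33.5 pos [ 0.4508 -0.1811  0.1276] yaw 18.8 tilt 0.09 F [ 0.6 -0.8 -1.7] w 0.0548 q6 0.74
 shift cm [ 0.11  0.14 10.56] turn z deg -0.2
[ 0.4537 -0.1761  0.0013] 0.6
[array([ 472.6, -175.1]), array([49.4, 90.6]), np.float64(18.8)]
```

Emit:
arm_command(
  travel=[
    [0.1,0.1,0],
    [0,0,3],
    [0,0,3],
    [0,0,2],
    [0,0,1],
    [0,0,0.5],
    [0,0,0],
    [0,0,0],
  ],
  turn=[
    [0,0,0],
    [0,0,0],
    [0,0,0],
    [0,0,0],
    [0,0,0],
    [0,0,0],
    [0,0,0],
    [0,0,0],
  ],
  jaw=[-0.1,-0.1,-0.1,-0.1,-0.1,-0.1,-0.1,-0.1],
)

```text
t: 34.4
eef_pos: [0.453, -0.1824, 0.034]
tool_rot: [3.098, 0.518, 0.001]
contact_force: [0.2, 0.5, -1.3]
grip_width: 0.0551
```

```bash
python3 -c "
from h import *
go(.4522,-.182,.022,19)"
```

```text
t 34.4 pos [ 0.453  -0.1824  0.034 ] yaw 19.0 tilt 0.07 F [ 0.2  0.5 -1.3] w 0.0551 q6 0.73
 shift cm [-0.06 -0.06  1.2 ] turn z deg -0.0
```

Emit:
arm_command(
  travel=[
    [0,0,0.4],
    [0,0,0.4],
    [0,0,0.2],
    [0,0,0.1],
    [0,0,0],
    [0,0,0],
  ],
  turn=[
    [0,0,0],
    [0,0,0],
    [0,0,0],
    [0,0,0],
    [0,0,0],
    [0,0,0],
  ],
  jaw=[-0.1,-0.1,-0.1,-0.1,-0.1,-0.1],
)

```text
t: 35.0
eef_pos: [0.4526, -0.1822, 0.0223]
tool_rot: [3.098, 0.519, 0.0]
contact_force: [0.2, 0.6, -1.3]
grip_width: 0.0548
```

Emit:
arm_command(
  travel=[
    [0,0,0.1],
    [0,0,0],
  ],
  turn=[
    [0,0,0],
    [0,0,0],
  ],
  jaw=[-0.1,-0.1],
)

```text
t: 35.2
eef_pos: [0.4526, -0.1822, 0.022]
tool_rot: [3.098, 0.519, 0.001]
contact_force: [-2.8, 1.2, 19.0]
grip_width: 0.0546
```

Contact with the floor. I release, rise, and back off for the final view.

Emit:
arm_command(
  travel=[
    [0,0,0],
    [0,0,0],
    [0,0,0],
    [0,0,0],
    [0,0,-2],
    [0,0,-4],
    [0,0,-4],
    [0,0,-4],
    [0,0,-4],
    [0,0,-4],
    [0,0,-4],
    [0,0,0],
  ],
  turn=[
    [0,0,0],
    [0,0,0],
    [0,0,0],
    [0,0,0],
    [0,0,0],
    [0,0,0],
    [0,0,0],
    [0,0,0],
    [0,0,0],
    [0,0,0],
    [0,0,0],
    [0,0,0],
  ],
  jaw=[1,1,1,1,1,1,1,1,1,1,1,1],
)

```text
t: 36.4
eef_pos: [0.4544, -0.1831, 0.2861]
tool_rot: [3.094, 0.518, 0.01]
contact_force: [0.4, -1.0, -0.8]
grip_width: 0.0853
```

```bash
python3 - <<'E'
from h import *
go(.45,-.18,.3)
a=snap('wrist','w15.png');b=np.array(robot.grab_frame('side'))
cv2.imwrite('pics/end.png',cv2.resize(np.vstack([np.hstack([a[60:300],cv2.resize(b[130:370,100:400],(512,240))])]),(800,188*2)))
for l in ['brake_pad','big_socket','small_socket','jack_pad','grease_tin']:
  for cam in ('wrist','side'):
    print(l,cam,[(np.round(d['centre'],3).tolist(),round(d['p'],2)) for d in robot.pinpoint(cam,l)[:3]])
E
```

```text
t 36.4 pos [ 0.4544 -0.1831  0.2861] yaw 19.0 tilt 0.46 F [ 0.4 -1.  -0.8] w 0.0853 q6 0.73
 shift cm [-0.3  -0.43 -1.39] turn z deg 0
brake_pad wrist [([0.346, -0.036, -0.001], 0.97), ([0.636, -0.277, 0.004], 0.96), ([0.451, -0.181, 0.005], 0.61)]
brake_pad side [([0.64, -0.274, 0.004], 0.67), ([0.303, 0.251, -0.003], 0.66), ([0.343, -0.037, -0.001], 0.55)]
big_socket wrist []
big_socket side [([0.628, -0.094, 0.004], 0.64)]
small_socket wrist [([0.443, -0.356, 0.002], 0.93)]
small_socket side [([0.443, -0.355, 0.002], 0.53)]
jack_pad wrist [([0.453, -0.182, 0.004], 0.84)]
jack_pad side [([0.449, -0.175, 0.001], 0.86)]
grease_tin wrist []
grease_tin side [([0.449, 0.368, 0.005], 0.55)]
```

View pics/end.png

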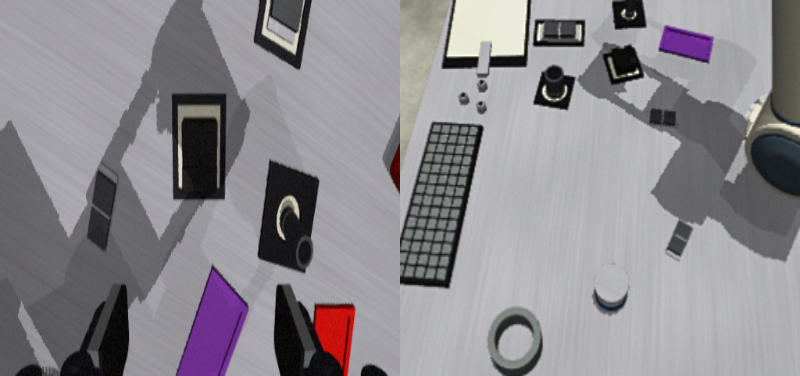

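All four parts show in their nests in both views: the jack pad at (200,150), the small socket at (290,220), the brake pad at (560,30) and the big socket at (553,80). The tin is unmoved. I'm handing in the job.

```bash
python3 -c "
from workcell import robot
print(robot.close_job())"
```

```text
the job is handed in; nothing more can be done
None
```

All four parts are in their matching black nests, and I handed the job in at about 36 s of the 112 s allowed. I placed the brake pad first, then the big socket, the small socket and the jack pad. I lowered each one until the wrist force showed it touching the pocket floor, at no more than about 25 N in the readings.

- **Position checks:** In the last wrist and side pictures, each part sits within a few millimetres of its pocket's centre. Both sockets are upright.
- **Bystanders:** The grease tin is where it was, at about (0.45, 0.37). I left the smaller brake pads and the purple and red trays alone.
- **Gaps in the last check:** The wrist camera's network did not report the big socket or the tin; the side camera found both. The side camera put the jack pad about 7 mm off the wrist camera's estimate, but the wrist picture shows it inside the pocket. The wrist network also labelled the jack pad as a brake pad once, with a low score, and I ignored that.

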